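# Set the stop and bring the ring round the bent-rail arm exerciser

## Robot

A 7-joint arm with a two-finger parallel gripper is mounted at the origin on the work surface. World frame = base frame: x ahead of the robot, y to its left, z up, the work surface at z = 0. Lengths are in m, angles in rad, forces in N, time in s.
With the tool pointing down it reaches from about 0.425 to 0.95 m from the base axis. Payload 4.7 kg.
Tool frame: the origin (TCP) lies on the centre line of the jaws, within the pads' length; the fingertips stand robot.nose_length ahead of it and the grasp point (between the pads) lies 8 mm behind it (robot.nose_length is the distance from the TCP to the fingertips, in m); z points along the fingers, x is the direction in which the jaws open and shut, and the axes are right-handed (so a half turn about z gives the same grasp; the last joint's range is limited). The gripper opens to 85 mm and grips with 20 to 120 N. Pads are 22 mm wide; open, the fingers measure 114 mm over their backs; the gripper's body (76 mm by 85 mm) begins 54 mm behind the grasp point. The pads swing forward as they close: fully open they stand 13 mm farther back than shut.
Start: joints at [-1.238, 0.469, -0.049, 1.532, 0.024, 1.141, -0.082], TCP at [0.239, 0.631, 0.242] pointing down, gripper open.
Joint ranges: [-2.59, 2.59], [-0.33, 1.99], [-1.39, 1.29], [0.1, 2.45], [-1.04, 4.18], [0.21, 1.99], [-2.66, 2.66]. Speed limits (rad/s): [2.57, 2.57, 3.14, 3.14, 3.14, 3.14, 3.14].

## Interface

Orientations are given as [roll, pitch, yaw] about the fixed x, y, z axes, in that order (R = Rz(yaw) Ry(pitch) Rx(roll)).
In Python, from plant import robot gives the robot as it stands. Calls block until the motion is done:
- robot.goto(position, orientation): joint-space move of the TCP to a pose.
- robot.move_straight(position, vel=0.15, attitude=None, contact_N=None): straight line of the TCP; attitude=None keeps the orientation; vel is the mean speed in m/s. With contact_N (N) it stops when the force on the tool has changed by that much, and returns True; else False.
- robot.move_joints(angles): joint-space move.
- robot.grip(opening, strength=None): opening from 0.0 (shut) to 1.0 (fully open); strength is the grip in N (None keeps the last); returns when the fingers have stopped.
- robot.sleep(seconds).
- robot.inverse_kinematics(position, orientation): joint angles nearest the present ones, or None.
- robot.sense(): the state.
- robot.grab_frame(name): name is "scene" or "side" or "wrist"; returns a dict with "image" (480x640x3 uint8, red, green, blue), "range_z" (480x640 float32, m along the optical axis (not along the pixel's ray), 0 where there is no reading), "fx", "fy", "cx", "cy" (pixels), "R" (3x3) and "t" (3): a world point X has camera coordinates R X + t. Camera axes: x right, y down, z forward; pixel columns grow to the right and rows downward; lengths in m; the calibration is good to about 2 mm. The wrist camera is an equidistant fisheye: a pixel r from the principal point sees the ray r / f radians off the axis. A picture is of the moment at which its call begins.
A pose or a line that the arm cannot do raises robot.IKError and nothing moves.
- robot.close_job(): hands the job in, once; it reports no verdict.
The state is a dict: "t": time; "joint_pos": joint angles; "joint_velocities": joint speeds; "effort": joint torques, N m; "tcp_pos": TCP position; "tcp_rot": TCP orientation; "wrist_force": force on the tool from outside, world axes, zero at the start; "torque": the same for the moment, N m; "opening": opening from 0.0 (shut) to 1.0 (fully open).
Only numpy, scipy, OpenCV 4.12 (cv2) and the standard library are available. Lean on these libraries where they do the work, as an engineer would, in place of code of your own. Each camera call takes 0.05 s, during which the arm holds its last target. There are 200 camera calls.

## Task

Set up the bent-rail arm exerciser for the next resident: first slide the metal stop along the rail until its pointer is over the setting peg, then bring the wooden ring round the bends of the rail and leave it hanging right up against the stop, with the stop still at the peg. Leave the mug, the paint tin and the brush where they are.

Things in the scene. Friction and masses are not known exactly. Their poses are not given: they have to be found in the camera images.
- exerciser: Arm exerciser: plywood base 260 x 460 mm, top 22 mm up, fixed. Origin: centre of underside; z up. A 10 mm steel rail, ends turned down into the base, runs in an S above it: straight A at x 80 mm, 137 mm up, from an end collar at y 181 mm to y 70 mm; a 90 degree bend; middle run toward -x at y 30 mm; a 90 degree bend back; straight C at x -80 mm, 97 mm up, from y -10 to a collar at y -190 mm.
- rail_bend1 (a point): Point on the rail's centre line where straight A ends and the first bend begins, at x 80, y 70, z 137 mm of the exerciser. The bend has 40 mm radius about x 40, y 70 mm and ends at x 40, y 30 mm. Axes as the exerciser's.
- rail_mid (a point): Point on the rail's centre line halfway along the middle run, at x 0, y 30, z 117 mm of the exerciser. Both bends and this run fall smoothly from 137 to 97 mm (steepest 16 degrees, here). Axes as the exerciser's.
- rail_bend2 (a point): Point on the rail's centre line where the second bend ends and straight C begins, at x -80, y -10, z 97 mm of the exerciser. The bend has 40 mm radius about x -40, y -10 mm and starts at x -40, y 30 mm. Axes as the exerciser's.
- ring: Thick dark-wood ring threaded on the rail, outside 54 mm, hole 32 mm, 24 mm long along its own y axis, 30 to 65 g. Origin: its centre. It starts hanging on straight A with its y axis along the rail, its centre about 11 mm below the rail's centre line, so it can be lifted 11 mm to have about 11 mm of play all round.
- stop_mid (a point): Centre of the aluminium stop on straight C, on the rail's centre line. Block 30 mm along the rail, 32 mm across, 36 mm high, with a 16 mm wide, 5 mm high black cap on top; axes as the exerciser's. A pointer reaches down from it 48 mm and 27 mm sideways (+x), its tip above the row of holes, level with this point along y.
- stop (a joint): Travel of the stop along straight C in m: 0 at the outer end of the rail, growing towards the bends (exerciser's +y), to 0.125. It slides against about 4 N and stays where it is left; pushed harder than that, by the ring too, it moves.
- peg: Setting peg, dark steel, round head 18 mm wide, 21 mm high, standing in one of a row of four brass-rimmed holes 25 mm apart on the base, beside and parallel to straight C (24 mm to its +x side). Origin: centre of its foot on the base top; axes as the exerciser's. With the pointer over it, stop and peg have the same y in the exerciser's frame.
- mug: Empty white mug, 82 mm wide, 95 mm high, standing on the table. Origin: centre of its underside. Leave it.
- tin: Closed paint tin, 102 mm wide, 113 mm high, standing on the table. Origin: centre of its underside. Leave it.
- brush: Paint brush 200 mm long lying on the table along its own x axis. Leave it.
Mind the look-alikes: they are no part of the job. Of the things that look like the ring, the largest one is meant.

How it is judged:
On the way, in this order (a step that is already met when the one before it is completed fails the run):
1. the stop's pointer is over the peg (y of stop_mid in the frame of peg between -0.007 and 0.007 m), for 0.2 s.
2. the ring has come round both bends up against the stop (y of ring in the frame of stop_mid below 0.033 m), for 0.2 s.
At the end, for the whole second after the job is handed in: The pointer of the stop is within 7 mm of the centre of the peg along the rail, and the ring hangs at rest on the same straight of the rail with its face no more than 6 mm from the stop (ring centre within 33 mm of the stop's centre seen from above; 27 mm is touching) (all of step 1 and horizontal distance between ring and stop_mid below 0.033 m and linear speed of ring below 0.02 m/s).
It fails at once if the mug, the paint tin or the brush is moved more than 30 mm (distance of any of mug, tin, brush from where it was at the start of the episode above 0.03 m).
It also fails if it takes over 67 s, if anything falls off the work surface, if the arm or the gripper's body presses on something with over 40 N, if the wrist force passes 120 N, or if a joint passes its speed limit or range.

## Working session

There is one attempt and no reset: what is moved stays moved. The work goes in short steps, each a Python script; the robot and the scene stay as the last script left them, time stands still between calls to the robot, and variables do not carry over. Pictures are saved under pics/ and viewed, about 8 in all and at most 12, crops included, and the job is handed in when it is done.

```bash
mkdir -p pics; ls; python3 - <<'E'
from plant import robot
import cv2,numpy as np
for n in("scene","side"):
    f=robot.grab_frame(n); cv2.imwrite(f"pics/{n}0.png",f["image"][:,:,::-1]); np.savez(f"{n}0.npz",**f)
    print(n,f["fx"],f["cx"],f["cy"],(-f["R"].T@f["t"]).round(3),f["R"].round(3).tolist())
s=robot.sense();print(robot.nose_length,s["t"],s["tcp_pos"],s["tcp_rot"],s["opening"])
E
```

```text
pics
scene 435.06212975292163 321.33148309445335 239.09671536747035 [0.985 0.535 1.019] [[-0.778, 0.628, -0.005], [0.497, 0.612, -0.615], [-0.383, -0.481, -0.788]]
side 448.55248900474174 316.62548504467276 239.00696202586792 [ 0.517 -0.941  0.788] [[0.998, -0.062, -0.021], [-0.054, -0.592, -0.804], [0.037, 0.804, -0.594]]
0.011 0.1 [0.23874998 0.63083578 0.24134892] [3.14152504e+00 1.76963042e-03 1.20901106e+00] 0.997944477468283
```

View pics/scene0.png

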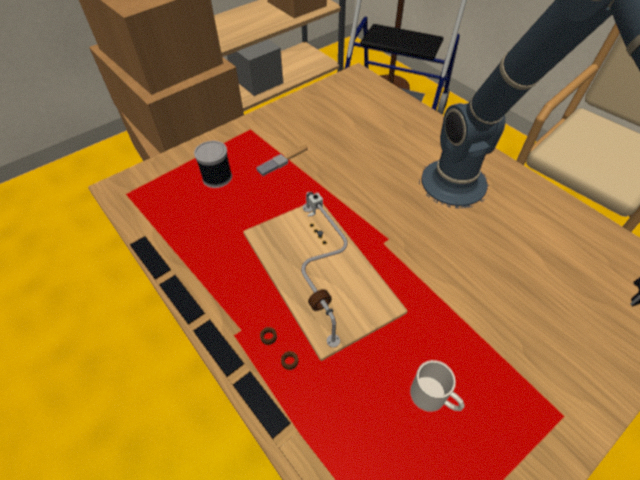

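View pics/side0.png

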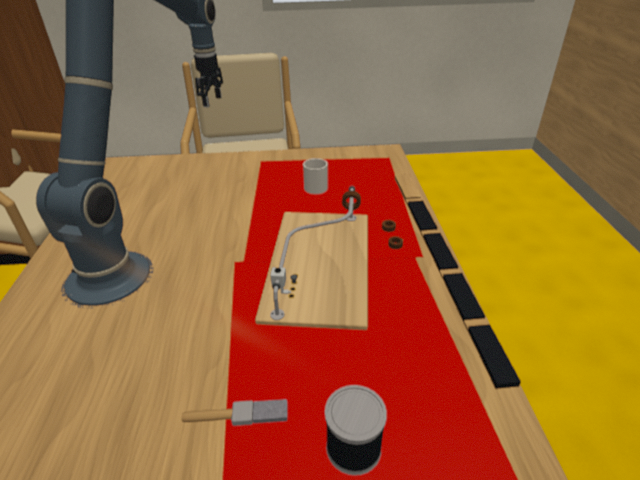

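The scene view has three ring look-alikes. One is threaded on the rail at scene (319,300), and two small ones lie on the table at (268,337) and (289,360). The ring on the rail is the largest and the only one threaded. The stop is at (314,202) and the peg and holes are around (319,233). The mug is at (433,386), the tin at (213,165) and the brush at (280,161). Next I fit the base pose from depth and take enlarged crops.

```bash
cat > h.py <<'E'
import numpy as np,cv2
def pts(f):
    v,u=np.mgrid[0:480,0:640]; z=f["range_z"]
    c=np.stack([(u-f["cx"])/f["fx"]*z,(v-f["cy"])/f["fy"]*z,z],-1)
    return (c-f["t"])@f["R"]
def proj(f,X):
    c=np.atleast_2d(X)@f["R"].T+f["t"]; return np.c_[c[:,0]/c[:,2]*f["fx"]+f["cx"],c[:,1]/c[:,2]*f["fy"]+f["cy"]]
def onplane(f,u,v,z):
    d=f["R"].T@np.array([(u-f["cx"])/f["fx"],(v-f["cy"])/f["fy"],1.]); o=-f["R"].T@f["t"]
    return o+d*(z-o[2])/d[2]
E
python3 - <<'E'
import numpy as np,cv2
from h import *
for n,box in(("scene",(235,195,415,365)),("side",(250,205,375,335))):
    f=dict(np.load(n+"0.npz")); P=pts(f); im=f["image"].astype(int)
    m=np.zeros((480,640),bool); m[box[1]:box[3],box[0]:box[2]]=1
    print(n,'table z',np.median(P[...,2][m&(im[...,0]>2.5*im[...,1])]))
    w=m&(im[...,1]>0.55*im[...,0])&(P[...,2]>.012)&(P[...,2]<.034)
    w=cv2.morphologyEx(w.astype(np.uint8),cv2.MORPH_OPEN,np.ones((3,3)))
    k,l,s,_=cv2.connectedComponentsWithStats(w); w=l==1+s[1:,4].argmax()
    # pixel -> plane z=.022
    v,u=np.nonzero(w); Q=np.array([onplane(f,a,b,.022)[:2] for a,b in zip(u,v)])
    r=cv2.minAreaRect((Q*1000).astype(np.float32)); print(r,cv2.boxPoints(r).round(0).tolist(),'z',np.median(P[...,2][w]))
f=dict(np.load("scene0.npz"));g=dict(np.load("side0.npz"))
a=cv2.resize(f["image"][180:260,280:360],(400,400),interpolation=cv2.INTER_CUBIC)
b=cv2.resize(g["image"][250:330,245:325],(400,400),interpolation=cv2.INTER_CUBIC)
c=cv2.resize(f["image"][270:380,240:350],(400,400),interpolation=cv2.INTER_CUBIC)
cv2.imwrite("pics/crop1.png",np.hstack([a,c])[:,:,::-1]);cv2.imwrite("pics/crop2.png",b[:,:,::-1])
E
```

```text
scene table z -0.0007108890887197786
((569.12841796875, 3.6949310302734375), (459.65362548828125, 259.47064208984375), 81.2825927734375) [[406.0, -204.0], [663.0, -243.0], [732.0, 211.0], [476.0, 251.0]] z 0.020272501257488716
side table z 0.002669862219076912
((563.2507934570312, -5.259613037109375), (467.5356750488281, 256.8453063964844), 81.34862518310547) [[401.0, -217.0], [655.0, -256.0], [725.0, 207.0], [471.0, 245.0]] z 0.023563292834971925
```

View pics/crop1.png

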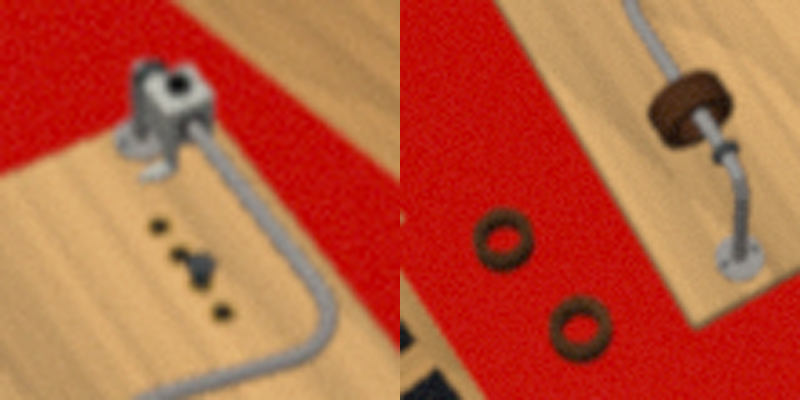

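View pics/crop2.png

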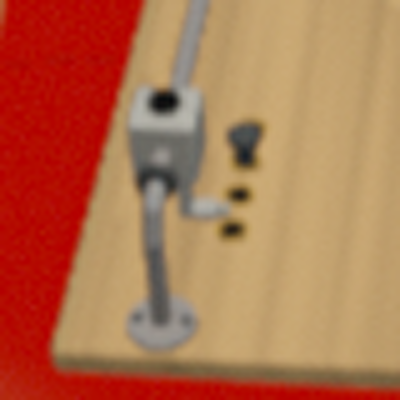

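The crops confirm it: the thick ring on the rail, at scene (319,300), is clearly larger than the two table rings. The peg stands in the third hole from the outer end, and the stop sits near the outer collar. The exerciser axes are roughly the world axes, with yaw about -8.7°. Next I compute positions and check that the path is reachable.

```bash
cat >> h.py <<'E'
YAW=np.radians(-8.7); C=np.array([.568,.002,0.])
Rz=np.array([[np.cos(YAW),-np.sin(YAW),0],[np.sin(YAW),np.cos(YAW),0],[0,0,1]])
def W(p): return C+Rz@np.asarray(p,float)
def E_(X): return (np.asarray(X)-C)@Rz
E
python3 - <<'E'
from h import *
from plant import robot
f=dict(np.load("scene0.npz"));g=dict(np.load("side0.npz"))
sc=lambda x,y,z:(E_(onplane(f,280+x/5,180+y/5,z))*1000).round(1)
sd=lambda x,y,z:(E_(onplane(g,245+x/5,250+y/5,z))*1000).round(1)
for p in((159,226),(180,255),(201,284),(222,313)):print('hole sc',sc(*p,.022))
print('head sc',sc(202,265,.040)); print('cap sc',sc(178,84,.120),'sd',sd(164,101,.120))
for p in((232,230),(238,195),(245,162)):print('hole sd',sd(*p,.022))
print('peghead sd',sd(244,130,.041))
P=pts(f);im=f["image"].astype(int)
m=np.zeros((480,640),bool);m[285:315,303:335]=1
q=P[m&(P[...,2]>.08)&(im[...,0]<110)&(im[...,0]>1.4*im[...,2])];e=E_(q)*1000
print('ring',len(e),np.percentile(e,[3,50,97],axis=0).round(1))
for n,h in(("scene",f),("side",g)): print(n,'collars A,C',proj(h,[W([.08,.181,.137]),W([-.08,-.19,.097]),W([.08,.07,.137]),W([-.08,-.01,.097])]).round(1).tolist())
for y0 in(YAW,YAW+np.pi):
  for p,a in(((-.08,-.16,.101),0),((.08,.14,.118),0),((0,.03,.109),-np.pi/2),((-.08,-.1,.09),0),((-.08,-.1,.2),0),((.08,.14,.22),0)):
    q=robot.inverse_kinematics(W(p).tolist(),[np.pi,0,y0+a]); print(round(y0,2),p,None if q is None else np.round(q,2))
E
```

```text
hole sc [ -57.8 -144.8   22. ]
hole sc [ -57.6 -119.2   22. ]
hole sc [-57.4 -94.1  22. ]
hole sc [-57.1 -69.5  22. ]
head sc [-57.8 -93.5  40. ]
cap sc [ -80.4 -158.4  120. ] sd [ -81.2 -165.6  120. ]
hole sd [ -57.6 -146.5   22. ]
hole sd [ -58.  -121.3   22. ]
hole sd [-57.7 -96.7  22. ]
peghead sd [-57.6 -93.7  41. ]
ring 297 [[ 58.2 130.  107.7]
 [ 84.4 144.8 142.9]
 [104.2 152.3 152.1]]
scene collars A,C [[328.3, 311.3], [310.2, 195.5], [304.7, 275.9], [342.9, 237.3]]
side collars A,C [[352.2, 189.6], [277.4, 284.8], [351.1, 210.6], [288.4, 238.2]]
-0.15 (-0.08, -0.16, 0.101) [-0.55  0.53  1.    2.15 -0.64  0.8   0.71]
-0.15 (0.08, 0.14, 0.118) [-0.58  0.63  0.49  1.66 -0.35  0.94 -0.11]
-0.15 (0, 0.03, 0.109) [-0.64  0.54  0.69  1.94 -0.46  0.83 -1.42]
-0.15 (-0.08, -0.1, 0.09) [-0.51  0.45  0.76  2.16 -0.49  0.7   0.43]
-0.15 (-0.08, -0.1, 0.2) [-0.56  0.24  0.76  2.06 -0.21  0.92  0.17]
-0.15 (0.08, 0.14, 0.22) [-0.6   0.53  0.52  1.57 -0.28  1.12 -0.17]
2.99 (-0.08, -0.16, 0.101) [-0.61  0.6   1.11  2.15 -0.74  0.85 -2.33]
2.99 (0.08, 0.14, 0.118) [-0.11  0.6  -0.21  1.62  0.15  0.93  2.62]
2.99 (0, 0.03, 0.109) [-0.3   0.46  0.23  1.92 -0.14  0.78  1.42]
2.99 (-0.08, -0.1, 0.09) [-0.73  0.62  1.11  2.17 -0.77  0.84 -2.42]
2.99 (-0.08, -0.1, 0.2) [ 1.02  0.43 -1.17  1.98  0.46  1.03  2.63]
2.99 (0.08, 0.14, 0.22) [ 0.44  0.79 -1.18  1.5   0.74  1.35  2.19]
```

Measurements agree between the two cameras: peg at y≈-94.5 mm and stop at y≈-161 mm. I go above the stop and take one close look.

```bash
sed -i 's/\[.568,.002,0.\]/[.567,.002,0.]/' h.py; python3 - <<'E'
from h import *
from plant import robot
robot.goto(W([-.08,-.161,.26]).tolist(),[np.pi,0,YAW])
f=robot.grab_frame("wrist");np.savez("w1.npz",**f)
s=robot.sense();print(s["t"],s["tcp_pos"],s["tcp_rot"],s["wrist_force"])
im=f["image"].copy()
def fp(X):
    c=f["R"]@X+f["t"];r=np.hypot(c[0],c[1]);th=np.arctan2(r,c[2]);return c[0]/r*th*f["fx"]+f["cx"],c[1]/r*th*f["fy"]+f["cy"]
for X in([-.08,-.161,.12],[-.056,-.0945,.043],[-.08,-.01,.097],[-.08,-.19,.097],[-.056,-.145,.022],[-.056,-.07,.022],[0,.03,.117]):
    u,v=fp(W(X));print(X,round(u),round(v));cv2.drawMarker(im,(int(round(u)),int(round(v))),(0,255,0),0,8,1)
cv2.imwrite("pics/w1.png",im[:,:,::-1])
E
```

```text
2.9917 [ 0.46400877 -0.14427533  0.2599546 ] [ 3.14146973e+00  2.89152995e-05 -1.50164542e-01] [ 0.07637534 -1.04726594 -0.203691  ]
[-0.08, -0.161, 0.12] 317 233
[-0.056, -0.0945, 0.043] 343 140
[-0.08, -0.01, 0.097] 318 38
[-0.08, -0.19, 0.097] 317 257
[-0.056, -0.145, 0.022] 341 189
[-0.056, -0.07, 0.022] 342 114
[0, 0.03, 0.117] 425 -10
```

View pics/w1.png

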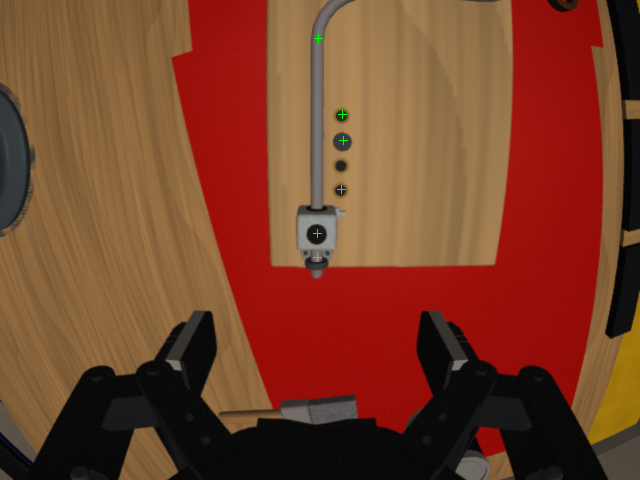

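The predicted markers fit to within 1–2 px: cap at (317,234), peg head at (342,141), outer holes at (341,189) and (342,115). I grip the block and slide it.

```bash
python3 - <<'E'
from h import *
from plant import robot
def st(m): s=robot.sense();print(m,round(s["t"],2),(E_(s["tcp_pos"])*1000).round(1),s["wrist_force"].round(1) if hasattr(s["wrist_force"],'round') else s["wrist_force"],round(s["opening"],3))
robot.move_straight(W([-.08,-.162,.15]).tolist(),vel=.15,attitude=[np.pi,0,YAW])
hit=robot.move_straight(W([-.08,-.162,.102]).tolist(),vel=.08,contact_N=8);st(hit)
if hit: raise SystemExit
robot.grip(0.0,40);st('grip')
robot.move_straight(W([-.08,-.0935,.102]).tolist(),vel=.06);robot.sleep(.2);st('slid')
robot.grip(1.0);st('open')
robot.move_straight(W([-.08,-.0935,.26]).tolist(),vel=.2)
f=robot.grab_frame("wrist");np.savez("w2.npz",**f);cv2.imwrite("pics/w2.png",cv2.resize(f["image"][130:290,220:420],(800,640)[:2],interpolation=cv2.INTER_CUBIC)[:600,:,::-1]);st('up')
E
```

```text
False 4.62 [ -79.8 -162.2  102.1] [-0.3 -0.1  0.6] 0.998
grip 5.16 [ -79.6 -161.9  102.4] [0.4 0.2 3.8] 0.368
slid 6.65 [-79.6 -93.1 102.4] [-1.5 -2.4  6.7] 0.369
open 7.22 [-80.1 -93.4 101.9] [ 0.8 -0.6  0.1] 1.001
up 8.22 [-80.9 -93.4 258.8] [0.  1.1 0.4] 0.999
```

View pics/w2.png

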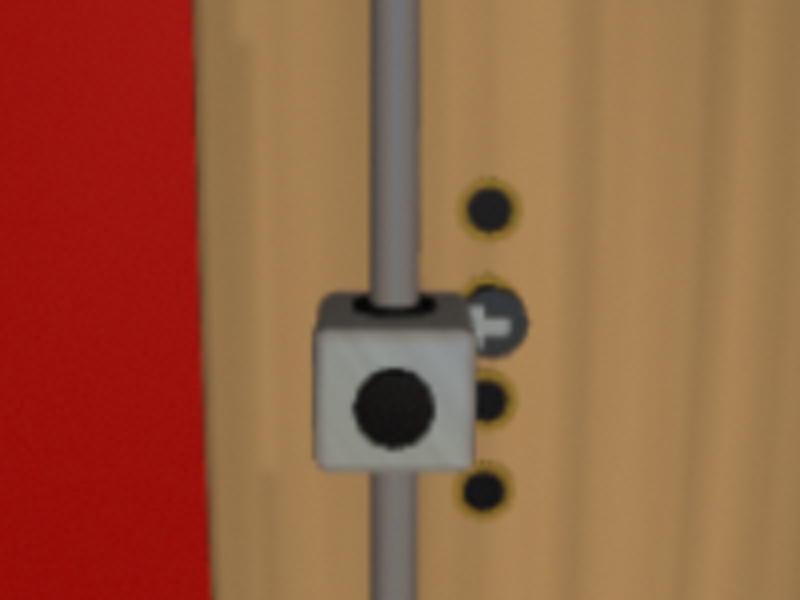

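The pointer tip at crop (492,325) lies in the middle of the peg head at (492,320), about 1 mm off. Step 1 is done, so on to the ring.

```bash
python3 - <<'E'
from h import *
from plant import robot
robot.goto(W([.08,.142,.28]).tolist(),[np.pi,0,YAW])
f=robot.grab_frame("wrist");np.savez("w3.npz",**f)
im=f["image"].copy()
def fp(X):
    c=f["R"]@X+f["t"];r=np.hypot(c[0],c[1]);th=np.arctan2(r,c[2]);return c[0]/r*th*f["fx"]+f["cx"],c[1]/r*th*f["fy"]+f["cy"]
for X in([.08,.130,.151],[.08,.154,.151],[.08,.07,.137],[.08,.181,.137],[.107,.142,.126],[.053,.142,.126]):
    u,v=fp(W(X));print(X,round(u),round(v));cv2.circle(im,(int(round(u)),int(round(v))),1,(0,255,0),-1)
cv2.imwrite("pics/w3.png",cv2.resize(im[150:300,220:420],(800,600),interpolation=cv2.INTER_CUBIC)[:,:,::-1]);print(robot.sense()["t"],robot.sense()["joint_pos"])
E
```

```text
[0.08, 0.13, 0.151] 318 248
[0.08, 0.154, 0.151] 318 217
[0.08, 0.07, 0.137] 318 309
[0.08, 0.181, 0.137] 318 177
[0.107, 0.142, 0.126] 352 223
[0.053, 0.142, 0.126] 284 223
9.3667 [-0.7718118   0.54298521  0.80668874  1.5103446  -0.40192793  1.26065122
 -0.06910561]
```

View pics/w3.png

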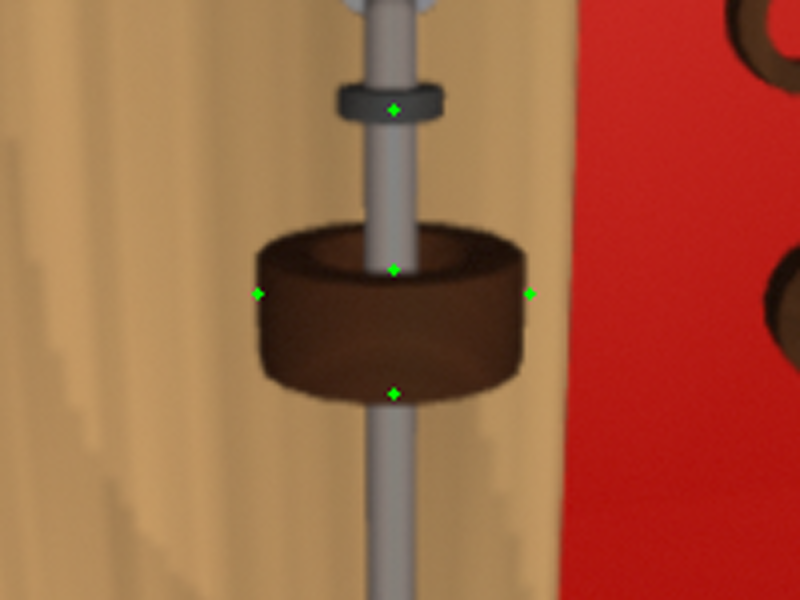

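The ring sits about 2 mm toward -y of the guess (crop edges at v 281 and 403 against markers at 269 and 394), so y≈0.140. I grip across its diameter and thread it round with guarded segments.

```bash
cat >> h.py <<'E'
L=80+40*np.pi
def rail(s): # s mm from bend1 along the S; returns exerciser point (m), yaw offset
    b=20*np.pi; t=np.clip(s/L,0,1); z=137-40*(3*t*t-2*t**3)
    if s<=0: return np.array([80,70-s,z])/1e3,0.
    if s<b: a=s/40; return np.array([40+40*np.cos(a),70-40*np.sin(a),z])/1e3,-a
    if s<b+80: return np.array([40-(s-b),30,z])/1e3,-np.pi/2
    if s<L: a=(L-s)/40; return np.array([-40-40*np.cos(a),-10+40*np.sin(a),z])/1e3,-a
    return np.array([-80,-10-(s-L),z])/1e3,0.
def tool(s,dz=0.):
    p,a=rail(s); p=p+[0,0,-.008+dz]; return W(p).tolist(),[np.pi,0,YAW+a]
E
python3 - <<'E'
from h import *
from plant import robot
def st(m): s=robot.sense();print(m,round(s["t"],2),(E_(s["tcp_pos"])*1000).round(1),np.round(s["wrist_force"],1),round(s["opening"],3),round(s["joint_pos"][6],2))
s0=70-139.8
p,a=tool(s0,.05);robot.move_straight(p,vel=.15,attitude=a)
p,a=tool(s0,-.011)
if robot.move_straight(p,vel=.08,contact_N=8): st('hit');raise SystemExit
robot.grip(0.,45);st('grip')
p,a=tool(s0);robot.move_straight(p,vel=.05);st('lift')
b=20*np.pi
ss=[0]+list(np.linspace(0,b,7)[1:])+[b+20,b+40,b+60]+list(np.linspace(b+80,L,7))
for s in ss:
    p,a=tool(s)
    h=robot.move_straight(p,vel=.05,attitude=a,contact_N=15)
    st(round(s))
    if h: print('CONTACT');break
E
```

```text
grip 11.51 [ 80.4 139.9 118.7] [-0.4 -0.2  3.5] 0.606 0.03
lift 11.88 [ 80.1 139.8 129.4] [ 0.  -0.8 -1. ] 0.607 0.02
0 13.43 [ 80.   70.5 128.9] [-0.7  0.2 -0.1] 0.607 0.12
10 13.83 [ 78.6  60.1 128.6] [ 0.1  0.1 -0.3] 0.604 -0.08
21 14.24 [ 74.7  50.6 127.8] [ 0.8  0.5 -0.2] 0.611 -0.28
31 14.65 [ 68.5  42.3 126.5] [-1.   1.2  0.4] 0.609 -0.49
42 15.06 [ 60.3  35.9 124.7] [ 0.4  0.4 -0.7] 0.609 -0.69
52 15.47 [ 50.7  31.8 122.6] [ 0.2  0.6 -0.3] 0.602 -0.9
63 15.88 [ 40.5  30.3 120.2] [-0.4  0.5 -0.5] 0.607 -1.11
83 16.44 [ 19.9  30.2 114.8] [ 0.3 -0.  -0.8] 0.609 -1.1
103 17.01 [ -0.   30.2 109.1] [ 0.9  0.3 -1.4] 0.606 -1.09
123 17.57 [-20.   30.1 103.3] [ 0.2  0.3 -0.1] 0.606 -1.08
143 18.14 [-40.   30.2  98. ] [0.6 0.9 0.4] 0.606 -1.08
153 18.55 [-49.9  28.7  95.7] [ 0.4  0.5 -0.3] 0.603 -0.86
164 18.96 [-59.5  24.7  93.4] [-0.3 -0.1  0.1] 0.602 -0.65
174 19.37 [-67.8  18.4  91.6] [ 0.4  0.4 -0.8] 0.608 -0.43
185 19.77 [-74.2  10.2  90.2] [ 0.3 -0.3 -1.2] 0.608 -0.21
195 20.18 [-78.3   0.6  89.3] [ 0.3  0.5 -0.5] 0.605 0.01
206 20.59 [-79.8  -9.7  89. ] [-0.9  0.2 -0. ] 0.609 0.23
```

No contact anywhere on the route. Next I lower the ring to hanging height, press it lightly against the stop and release.

```bash
python3 - <<'E'
from h import *
from plant import robot
def st(m): s=robot.sense();print(m,round(s["t"],2),(E_(s["tcp_pos"])*1000).round(1),np.round(s["wrist_force"],1),round(s["opening"],3))
def go(y,dz,v,**k):
    p,a=tool(L-10-y*1e3,dz); h=robot.move_straight(p,vel=v,attitude=a,**k); st((y,dz,h)); return h
go(-.055,0,.05); go(-.055,-.0105,.03); go(-.0675,-.0105,.015,contact_N=4)
robot.grip(1.0); robot.sleep(.3); st('open')
go(robot and -.0675,.165,.15)
f=robot.grab_frame("wrist");np.savez("w4.npz",**f);g=robot.grab_frame("side")
a=cv2.resize(f["image"][130:290,220:420],(500,400),interpolation=cv2.INTER_CUBIC)
b=cv2.resize(g["image"][230:330,245:320],(300,400),interpolation=cv2.INTER_CUBIC)
cv2.imwrite("pics/w4.png",np.hstack([a,b])[:,:,::-1])
E
```

```text
(-0.055, 0, False) 21.64 [-80.  -54.7  89. ] [ 1.2  0.3 -1.3] 0.605
(-0.055, -0.0105, False) 22.14 [-80.1 -54.6  78.7] [-1.6  1.4  5.8] 0.605
(-0.0675, -0.0105, True) 22.46 [-79.6 -55.5  78.6] [ 0.7 -0.9  3.3] 0.606
open 23.19 [-80.1 -55.3  78.6] [ 0.3  0.  -0.3] 1.0
(-0.0675, 0.165, False) 24.52 [-80.6 -67.4 253.2] [-0.9  0.  -0.1] 0.996
```

View pics/w4.png

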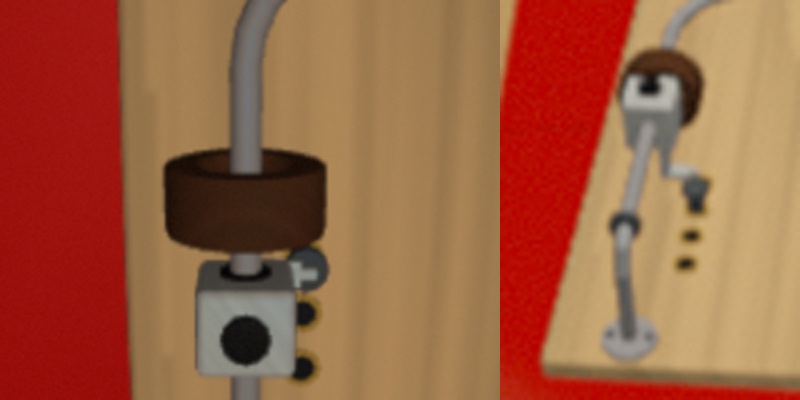

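The guard tripped early because the ring was riding on the rail. The ring is about 11 mm short of the stop, and the pointer is still over the peg (crop (305,272)). I regrip, raise it slightly and finish the last 12 mm.

```bash
python3 - <<'E'
from h import *
from plant import robot
def st(m): s=robot.sense();print(m,round(s["t"],2),(E_(s["tcp_pos"])*1000).round(1),np.round(s["wrist_force"],1),round(s["opening"],3))
def go(y,dz,v,**k):
    p,a=tool(L-10-y*1e3,dz); h=robot.move_straight(p,vel=v,attitude=a,**k); st((y,dz,h)); return h
go(-.0553,.05,.15)
if go(-.0553,-.0105,.08,contact_N=8): raise SystemExit
robot.grip(0.,45); go(-.0553,-.0075,.03)
go(-.0675,-.0075,.02); robot.sleep(.3); st('at'); go(-.0675,-.0105,.03)
robot.grip(1.0); robot.sleep(.3); st('open')
go(-.0675,.165,.15)
f=robot.grab_frame("wrist");np.savez("w5.npz",**f);g=robot.grab_frame("scene")
a=cv2.resize(f["image"][130:290,220:420],(500,400),interpolation=cv2.INTER_CUBIC)
b=cv2.resize(g["image"][180:260,290:350],(300,400),interpolation=cv2.INTER_CUBIC)
cv2.imwrite("pics/w5.png",np.hstack([a,b])[:,:,::-1])
E
```

```text
(-0.0553, 0.05, False) 25.54 [-79.3 -55.5 139.6] [0.5 0.6 0. ] 1.002
(-0.0553, -0.0105, False) 26.45 [-79.6 -55.5  78.7] [ 0.3  0.9 -0.1] 1.003
(-0.0553, -0.0075, False) 27.11 [-80.1 -55.3  81.5] [-0.2 -0.4 -0.5] 0.607
(-0.0675, -0.0075, False) 27.87 [-80.1 -67.   81.4] [-0.2  3.3 -0.5] 0.604
at 28.17 [-80.1 -67.2  81.5] [-0.1  3.9 -0.7] 0.611
(-0.0675, -0.0105, False) 28.42 [-79.5 -67.3  79.1] [-1.8  5.3  7.4] 0.602
open 29.15 [-80.  -67.5  78.5] [ 0.4  0.7 -0.2] 0.998
(-0.0675, 0.165, False) 30.47 [-80.6 -67.5 253.2] [ 0.5 -0.6 -0.1] 1.004
```

View pics/w5.png

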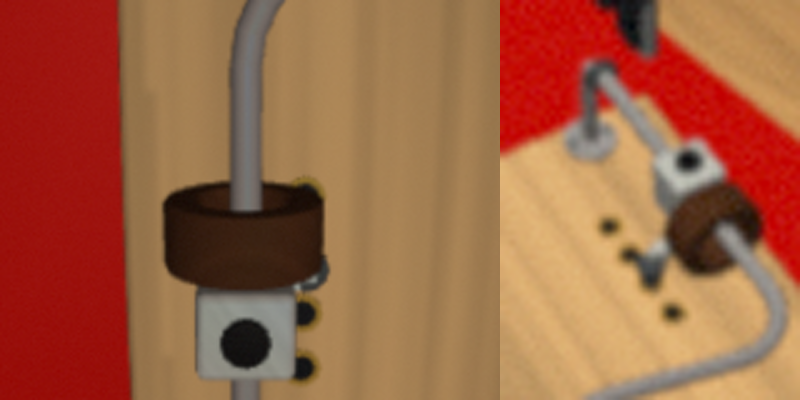

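The ring is touching the stop: about 4 N of contact was felt and no gap is visible. The cap moved only from v 340 to 343 in the crop, about 1 mm and still centred on the peg. Handing in.

```bash
python3 -c "
from plant import robot
robot.close_job();print(robot.sense()['t'])"
```

```text
the job is handed in; nothing more can be done
the job is handed in; nothing more can be done
```

The exerciser is set up and handed in at about 30 s on the robot's clock, limit 67 s; the system gave no verdict.

- **Stop:** I gripped the block and slid it from y ≈ -162 mm to ≈ -93.5 mm. The wrist picture then showed the pointer about 1 mm from the centre of the peg (third hole from the outer end).
- **Ring:** I took the largest ring, the one on the rail, and brought it round both bends with no contact felt. My first attempt to place it ended early because the contact guard tripped falsely, leaving it about 11 mm short. I gripped it again and pressed it on until about 4 N showed it was touching the stop.
- **Last check:** There was no visible gap between ring and stop. The stop moved only about 1 mm in the final push, so I estimate it is within about 1–2 mm of the peg, against the 7 mm allowed. The ring hides most of the pointer in that picture, so I judged this from the stop's cap.
- **Mug, tin and brush:** The arm was not sent near them and no unexpected contact was felt. I did not compare their positions again at the end.

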